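# Heft three staple boxes and hold up the full one

### The job

Three identical closed card boxes of staples stand in a row on the clear part of the desk in front of you, and only by weight can you tell which one is full: going from the left box to the right one, lift each a few centimetres straight up to feel its weight and, unless it is the one you end with, set it gently back upright where it stood. Finish still holding the heaviest box upright in the gripper, at rest and with its underside more than 15 cm above the desk, the other two standing where they were; do not let go of it. Do not drop or tip the boxes, and leave everything else on the desk alone.

Things in the scene. Friction and masses are not known exactly. Their poses are not given: they have to be found in the camera images.
- box_a: one of three identical closed, plain reddish-brown card boxes, upright on the desk, 36 (own x) x 52 (own y) x 68 mm high, rigid. Origin: centre of underside; z up; turned up to 0.45 rad. 0.18 to 0.80 kg, the heaviest at least 0.15 kg more than the others; its place in the row varies. (A like box in the far left corner is not meant.) Places: left y 0.30 to 0.38, middle 0.14 to 0.22, right -0.02 to 0.06; x 0.46 to 0.57
- box_b: one of three identical closed, plain reddish-brown card boxes, upright on the desk, 36 (own x) x 52 (own y) x 68 mm high, rigid. Origin: centre of underside; z up; turned up to 0.45 rad. 0.18 to 0.80 kg, the heaviest at least 0.15 kg more than the others; its place in the row varies. (A like box in the far left corner is not meant.) Places: left y 0.30 to 0.38, middle 0.14 to 0.22, right -0.02 to 0.06; x 0.46 to 0.57
- box_c: one of three identical closed, plain reddish-brown card boxes, upright on the desk, 36 (own x) x 52 (own y) x 68 mm high, rigid. Origin: centre of underside; z up; turned up to 0.45 rad. 0.18 to 0.80 kg, the heaviest at least 0.15 kg more than the others; its place in the row varies. (A like box in the far left corner is not meant.) Places: left y 0.30 to 0.38, middle 0.14 to 0.22, right -0.02 to 0.06; x 0.46 to 0.57
- the_mug: blue mug, 82 x 117 x 91 mm high, left of the row; origin at the centre of its underside. Bystander, leave it alone
- the_mouse: grey computer mouse, 112 x 62 x 39 mm, behind the row; origin at the centre of its underside. Bystander, leave it alone
- earbuds: small white closed earbud case, 50 x 58 x 24 mm high, left of and behind the row; origin at the centre of its underside. Bystander, leave it alone
- the_eraser: white eraser, 20 x 43 x 13 mm, near the front edge of the desk; origin at the centre of its underside. Bystander, leave it alone
Things that resemble listed ones, but are neither listed nor needed, are in the scene too. Leave any green or purple look-alike of the box_c alone.

How it is judged:
On the way, in this order (a step that is already met when the one before it is completed fails the run):
1. the left box of the row is lifted clear of the desk in the gripper (((height (world z) of box_a above 0.015 m and contact force between the fingers and box_a above 0.5 N and world y of box_a above 0.265 m) or (height (world z) of box_b above 0.015 m and contact force between the fingers and box_b above 0.5 N and world y of box_b above 0.265 m) or (height (world z) of box_c above 0.015 m and contact force between the fingers and box_c above 0.5 N and world y of box_c above 0.265 m))), for 0.2 s.
2. then the middle box is lifted clear of the desk in the gripper (((height (world z) of box_a above 0.015 m and contact force between the fingers and box_a above 0.5 N and world y of box_a between 0.1 and 0.26 m) or (height (world z) of box_b above 0.015 m and contact force between the fingers and box_b above 0.5 N and world y of box_b between 0.1 and 0.26 m) or (height (world z) of box_c above 0.015 m and contact force between the fingers and box_c above 0.5 N and world y of box_c between 0.1 and 0.26 m))), for 0.2 s.
3. then the right box is lifted clear of the desk in the gripper (((height (world z) of box_a above 0.015 m and contact force between the fingers and box_a above 0.5 N and world y of box_a below 0.095 m) or (height (world z) of box_b above 0.015 m and contact force between the fingers and box_b above 0.5 N and world y of box_b below 0.095 m) or (height (world z) of box_c above 0.015 m and contact force between the fingers and box_c above 0.5 N and world y of box_c below 0.095 m))), for 0.2 s.
At the end, for the whole second after the job is handed in: the fingers hold the heaviest box still, underside over 150 mm above the desk, within 0.35 rad of upright; the other two (weighing under 4.4 N each) stand released on the desk within 0.1 rad of upright and 50 mm of their start; bystanders are within 30 mm of theirs (((height (world z) of box_a above 0.15 m and angle between box_a's own z axis and vertical below 0.35 rad and linear speed of box_a below 0.03 m/s and contact force between the fingers and box_a above 1 N and height (world z) of each of box_b, box_c below 0.006 m and angle between each of box_b, box_c's own z axis and vertical below 0.1 rad and distance of each of box_b, box_c from where it was at the start of the episode below 0.05 m and linear speed of each of box_b, box_c below 0.02 m/s and contact force between the fingers and box_b below 0.1 N and contact force between each of box_b, box_c and anything else below 4.4 N and contact force between the fingers and box_c below 0.1 N) or (height (world z) of box_b above 0.15 m and angle between box_b's own z axis and vertical below 0.35 rad and linear speed of box_b below 0.03 m/s and contact force between the fingers and box_b above 1 N and height (world z) of each of box_a, box_c below 0.006 m and angle between each of box_a, box_c's own z axis and vertical below 0.1 rad and distance of each of box_a, box_c from where it was at the start of the episode below 0.05 m and linear speed of each of box_a, box_c below 0.02 m/s and contact force between the fingers and box_a below 0.1 N and contact force between each of box_a, box_c and anything else below 4.4 N and contact force between the fingers and box_c below 0.1 N) or (height (world z) of box_c above 0.15 m and angle between box_c's own z axis and vertical below 0.35 rad and linear speed of box_c below 0.03 m/s and contact force between the fingers and box_c above 1 N and height (world z) of each of box_a, box_b below 0.006 m and angle between each of box_a, box_b's own z axis and vertical below 0.1 rad and distance of each of box_a, box_b from where it was at the start of the episode below 0.05 m and linear speed of each of box_a, box_b below 0.02 m/s and contact force between the fingers and box_a below 0.1 N and contact force between each of box_a, box_b and anything else below 4.4 N and contact force between the fingers and box_b below 0.1 N)) and distance of each of the_mug, the_mouse, earbuds, the_eraser from where it was at the start of the episode below 0.03 m); the arm keeps its last pose, push and grip.
It fails at once if a box is tipped over (more than 0.7 rad) (angle between any of box_a, box_b, box_c's own z axis and vertical above 0.7 rad).
It fails at once if a box is dropped or flung (faster than 1 m/s) (linear speed of any of box_a, box_b, box_c above 1 m/s).
It fails at once if a bystander is pushed about (moved more than 40 mm) (distance of any of the_mug, the_mouse, earbuds, the_eraser from where it was at the start of the episode above 0.04 m).
It also fails if it takes over 70 s, if anything falls off the work surface, if the arm or the gripper's body presses on something with over 40 N, if the wrist force passes 120 N, or if a joint passes its speed limit or range.

### The arm

A 6-joint arm with a two-finger parallel gripper is mounted at the origin on a cart in front of the work surface, level with it; the furniture and walls round the work are solid. World frame = base frame: x ahead of the robot, y to its left, z up, the work surface at z = 0. Lengths are in m, angles in rad, forces in N, time in s.
With the tool pointing down it reaches from about 0.35 to 0.85 m from the base axis. Payload 8.1 kg.
Tool frame: the origin (TCP) lies on the centre line of the jaws, within the pads' length; the fingertips stand 19 mm ahead of it and the grasp point (between the pads) is the TCP; z points along the fingers, y is the line along which they close (so a half turn about z gives the same grasp; the last joint's range is limited). The gripper opens to 93 mm and grips with 3 to 60 N. Pads are 15 mm wide; open, the fingers measure 128 mm over their backs; the gripper's body (75 mm by 188 mm) begins 65 mm behind the grasp point.
Start: joints at [-1.432, 0.13, 1.488, -0, 1.523, -0.085], TCP at [0.133, -0.585, 0.238] pointing down, gripper open.
Joint ranges: [-2.96, 2.96], [-0.89, 2.26], [0.02, 2.5], [-1.34, 4.48], [0, 2.73], [-2.66, 2.66]. Speed limits (rad/s): [2.39, 2.39, 2.79, 3.14, 3.14, 3.14].

### API

Orientations are given as [roll, pitch, yaw] about the fixed x, y, z axes, in that order (R = Rz(yaw) Ry(pitch) Rx(roll)).
In Python, from station import arm gives the robot as it stands.
- The arm moves only by the tool play_rows, never from a script. Its arguments are lists of equal length, an entry for each row: "dp": the shift along the world's x, y, z in units of 50 mm (1.0 is 50 mm), a list of three; "rotation": the turn, a rotation vector about the world's x, y, z in units of 6 degrees (1.0 is 6 degrees), a list of three; "fingers": the finger opening in mm, from 0 to 93. In form: {"dp": [[dx, dy, dz], ...], "rotation": [[wx, wy, wz], ...], "fingers": [fingers, ...]}. A call has 1 to 8 rows; each row is the pose to reach, as a shift and turn from the pose commanded when the call began; what a row does not reach only later rows make up. A row lasts 1/8 s, in which the tool goes at most 62.5 mm and 10.7 degrees, less where a joint would pass 70% of its speed; a pose out of reach is approached as far as the arm can. A call with a gripper value outside its range is refused whole. The fingers move at their own pace and stop on an object; "grip_force" is the grip in N (left out, the last holds). Time passes only in rows, so rows that repeat a pose let the fingers close. It gives the time, the measured TCP pose, the force, the opening and the grip force at its end, in the units of the state.
- arm.state(): the state, without advancing time (a new reading comes with each control period).
- arm.get_image(name): name is "scene" or "top"; returns the picture (400x640x3 uint8, red, green, blue); there is no depth.
- arm.calibration(name): a dict with "K" (3x3 intrinsics, pixels), "position" and "orientation" of the camera in the world. Camera axes: x right, y down, z forward; pixel columns grow to the right and rows downward; lengths in m; the calibration is good to about 2 mm. A picture is of the moment at which its call begins. calibration takes no time and is no camera call.
- arm.sign_off(): hands the job in; it is judged then, once.
The state is a dict: "time_s": time; "joints": joint angles; "dq": joint speeds; "tau": joint torques, N m; "tcp_pos": TCP position; "orientation": TCP orientation; "force": force on the tool from outside, world axes, zero at the start; "ft_torque": the same for the moment, N m; "finger_gap": opening from 0.0 (shut) to 1.0 (fully open); "grasp_force": force on a finger pad.
Only numpy, scipy, OpenCV 4.12 (cv2) and the standard library are available. Lean on these libraries where they do the work, as an engineer would, in place of code of your own. Each camera call takes 0.05 s, during which the arm holds its last target. There are 200 camera calls.

## Working session

There is one attempt and no reset: what is moved stays moved. The work goes in short steps, Python scripts to look and compute and a tool call to move; the robot and the scene stay as the last step left them, time stands still between calls to the robot, and variables do not carry over. Pictures are saved under pics/ and viewed, at most 10 in all, crops included, and the job is handed in when it is done.

Besides the shell and the picture viewer there is one more tool, called after "Emit:" as name(argument=value, ...) on one line, values as JSON. play_rows: Moves the arm, as the interface text tells. Its arguments: {"type":"object","properties":{"dp":{"type":"array","items":{"type":"array","items":{"type":"number"}}},"rotation":{"type":"array","items":{"type":"array","items":{"type":"number"}}},"fingers":{"type":"array","items":{"type":"number"}},"grip_force":{"type":"number"}},"required":["dp","rotation","fingers"]}

```bash
mkdir -p pics; python3 - <<'E'
from station import arm
import cv2
for n in("scene","top"):
    im=arm.get_image(n); cv2.imwrite(f"pics/{n}0.png",im[:,:,::-1]); c=arm.calibration(n); print(n,c)
print(arm.state())
E
```

```text
scene {'K': array([[372.60717568,   0.        , 315.69408198],
       [  0.        , 372.60717568, 200.97739046],
       [  0.        ,   0.        ,   1.        ]]), 'position': array([-0.02156347,  0.78067959,  0.67763624]), 'orientation': array([-2.291407  ,  0.00410142, -2.28945384])}
top {'K': array([[401.98324722,   0.        , 321.08868634],
       [  0.        , 401.98324722, 198.8294709 ],
       [  0.        ,   0.        ,   1.        ]]), 'position': array([0.37905768, 0.28145853, 0.90039274]), 'orientation': array([-2.95233427,  0.0169702 , -1.59978801])}
{'time_s': 0.1, 'joints': array([-1.43238429e+00,  1.31062856e-01,  1.48918952e+00, -1.79049133e-05,
        1.52298426e+00, -8.54413860e-02]), 'dq': array([ 0.00058263, -0.00144177, -0.00196924, -0.00120603, -0.00197593,
        0.00184566]), 'tau': array([ 2.67557280e-04, -5.61340570e+01, -4.93094766e+01,  7.68810301e-02,
        2.90262583e-02, -5.74818000e-05]), 'tcp_pos': array([ 0.13311733, -0.58454991,  0.23669542]), 'orientation': array([-3.13995314e+00, -1.22475415e-04,  2.23854196e-01]), 'force': array([-0.22310063,  0.48951122, -0.86894885]), 'ft_torque': array([-0.04202667, -0.0272139 , -0.0442351 ]), 'grasp_force': 0.0, 'finger_gap': 0.9994686135502434}
```

View pics/scene0.png

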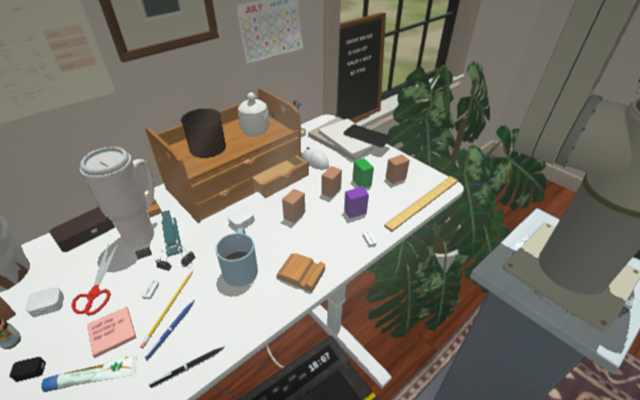

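View pics/top0.png

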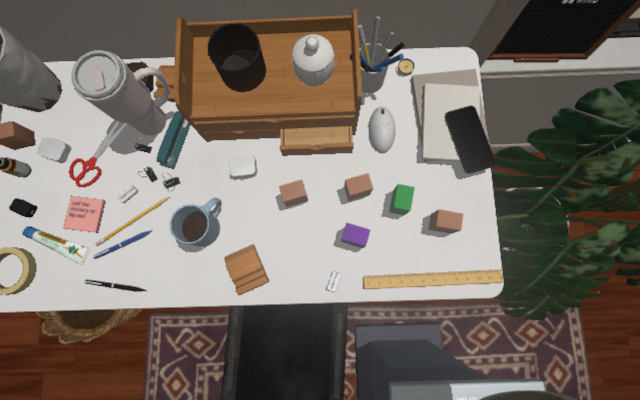

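The row shows three reddish-brown boxes in the top view at about (293,193), (358,187) and (447,221). The green box (402,199), the purple box (355,235) and the brown box at far left (15,135) are look-alikes that don't fit the description. I'll measure the top faces and confirm in one crop.

```bash
cat > h.py <<'E'
import numpy as np,cv2
from scipy.spatial.transform import Rotation as R
from station import arm
def ray(n,px,z):
    c=arm.calibration(n);px=np.atleast_2d(np.float64(px))
    d=np.c_[px,np.ones(len(px))]@np.linalg.inv(c["K"]).T@R.from_euler('xyz',c["orientation"]).as_matrix().T
    p=c["position"];return (p+d*((z-p[2])/d[:,2])[:,None])[:,:2]
def proj(n,P):
    c=arm.calibration(n);q=(np.atleast_2d(P)-c["position"])@R.from_euler('xyz',c["orientation"]).as_matrix()@c["K"].T
    return q[:,:2]/q[:,2:]
def boxes(im,seeds,n="top"):
    out=[]
    for s in seeds:
        x,y=s;lab=cv2.cvtColor(im,cv2.COLOR_RGB2LAB).astype(int)
        ref=np.median(lab[y-3:y+4,x-3:x+4].reshape(-1,3),axis=0)
        m=((abs(lab-ref)<[14,9,9]).all(2)).astype(np.uint8)
        k=cv2.connectedComponents(m,connectivity=4)[1];m=(k==k[y,x]).astype(np.uint8)
        cn=max(cv2.findContours(m,0,2)[0],key=cv2.contourArea)
        w=ray(n,cn[:,0],.068)
        r=cv2.minAreaRect((w*1000).astype(np.float32));out.append((r,cn))
    return out
E
python3 - <<'E'
from h import *
im=arm.get_image("top")
o=boxes(im,[(292,189),(357,183),(446,217)])
v=im.copy();v=cv2.resize(v[150:260,260:480],None,fx=3.5,fy=3.5,interpolation=0)
for r,c in o:
    print(r); b=cv2.boxPoints(r)/1000
    px=proj("top",np.c_[b,np.full(4,.068)])
    cv2.polylines(v,[np.int32((px+.5-[260,150])*3.5)],True,(0,255,255),1)
cv2.imwrite("pics/c.png",v[:,:,::-1])
for n,s in (("mug",(195,225)),):print(ray("top",s,.09))
print(ray("top",[(402,199),(355,235)],.06), ray("top",[(382,130),(242,167)],.03))
E
```

```text
((559.60205078125, 351.7432556152344), (33.76537322998047, 50.202049255371094), 14.429594993591309)
((568.6593627929688, 210.58285522460938), (33.528785705566406, 50.12873840332031), 14.81508731842041)
((486.862060546875, 26.61263084411621), (49.96363830566406, 33.49246597290039), 77.71146392822266)
[[0.48863491 0.54922504]]
[[0.53450243 0.11947908]
 [0.46118623 0.22243576]] [[0.70096433 0.14833892]
 [0.62467206 0.46689845]]
```

View pics/c.png

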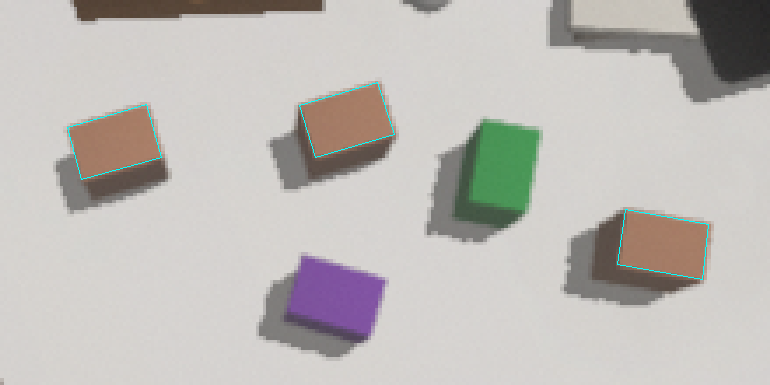

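The crop confirms it: tight outlines on the three reddish-brown boxes, in order L (crop 115,142), M (347,120) and R (664,244). I'll grip across their 52 mm sides.

Emit:
play_rows(dp=[[1.0,1.2,0],[2.0,2.4,0],[3.0,3.6,0],[4.0,4.8,0],[5.0,6.0,0],[6.0,7.2,0],[6.5,8.3,0],[6.7,9.4,0]], rotation=[[0,0,0.27],[0,0,0.27],[0,0,0.27],[0,0,0.27],[0,0,0.27],[0,0,0.27],[0,0,0.27],[0,0,0.27]], fingers=[93,93,93,93,93,93,93,93], grip_force=30)

```text
time_s: 1.15
tcp_pos: [0.4351, -0.1864, 0.2375]
orientation: [3.142, -0.0, 0.252]
force: [1.8, 0.0, -0.3]
finger_gap: 1.0
grasp_force: 0.0
```

```bash
python3 - <<'E'
from h import *
# drawer front corners (right end) in both views, triangulate
P=[]
for n in("top","scene"):
    c=arm.calibration(n);Rm=R.from_euler('xyz',c["orientation"]).as_matrix()
    P.append(c["K"]@np.c_[Rm.T,-Rm.T@c["position"]])
a=np.float64([[352,150],[282,152]]).T;b=np.float64([[308,171],[257,190]]).T
X=cv2.triangulatePoints(P[0],P[1],a,b);print((X[:3]/X[3]).T)
s=arm.state();print(s["tcp_pos"],s["joints"],s["orientation"])
E
```

```text
[[0.65956627 0.21799408 0.01962485]
 [0.66298517 0.38301584 0.03199767]]
[ 0.43509268 -0.18642501  0.23746699] [-5.13221672e-01 -2.18832454e-01  1.82743608e+00  4.80944186e-05
  1.53292648e+00  8.05538522e-01] [ 3.14158399e+00 -7.83993786e-05  2.52034314e-01]
```

Emit:
play_rows(dp=[[0.3,1.2,0],[0.5,2.3,0],[0.7,3.4,0],[0.9,4.5,0],[1.1,5.6,0],[1.4,6.8,0],[1.6,8.0,0],[1.83,9.34,0]], rotation=[[0,0,0],[0,0,0],[0,0,0],[0,0,0],[0,0,0],[0,0,0],[0,0,0],[0,0,0]], fingers=[93,93,93,93,93,93,93,93])

```text
time_s: 2.15
tcp_pos: [0.5248, 0.2753, 0.2374]
orientation: [3.141, 0.0, 0.252]
force: [0.6, -0.4, 1.1]
finger_gap: 1.0
grasp_force: 0.0
```

Emit:
play_rows(dp=[[0,0,0],[0,0,0],[0,0,0],[0,0,0]], rotation=[[0,0,0],[0,0,0],[0,0,0],[0,0,0]], fingers=[80,80,80,80])

```text
time_s: 2.65
tcp_pos: [0.5251, 0.272, 0.238]
orientation: [3.142, -0.001, 0.25]
force: [-0.2, -0.7, -0.2]
finger_gap: 0.857
grasp_force: 0.0
```

Emit:
play_rows(dp=[[0.35,0.8,0],[0.69,1.6,0],[0.69,1.6,0],[0.69,1.6,-1.0],[0.69,1.6,-1.8],[0.69,1.6,-2.4],[0.69,1.6,-2.4],[0.69,1.6,-2.4]], rotation=[[0,0,0],[0,0,0],[0,0,0],[0,0,0],[0,0,0],[0,0,0],[0,0,0],[0,0,0]], fingers=[80,80,80,80,80,80,80,80])

```text
time_s: 3.65
tcp_pos: [0.5603, 0.353, 0.1197]
orientation: [-3.141, -0.002, 0.251]
force: [-0.0, 0.3, 0.5]
finger_gap: 0.862
grasp_force: 0.0
```

```bash
python3 - <<'E'
from h import *
s=arm.state();print(s["tcp_pos"],s["orientation"],s["force"])
for n,(x0,y0) in(("top",(230,110)),("scene",(230,130))):
    im=arm.get_image(n)
    v=cv2.resize(im[y0:y0+130,x0:x0+130],None,fx=3,fy=3)
    cv2.imwrite(f"pics/g_{n}.png",v[:,:,::-1])
    globals()[n]=v
cv2.imwrite("pics/g.png",np.hstack([top,scene])[:,:,::-1])
E
```

```text
[0.56027526 0.35297665 0.11969072] [-3.14120835e+00 -2.17901641e-03  2.51260545e-01] [-0.00585812  0.28188312  0.45580518]
```

View pics/g.png

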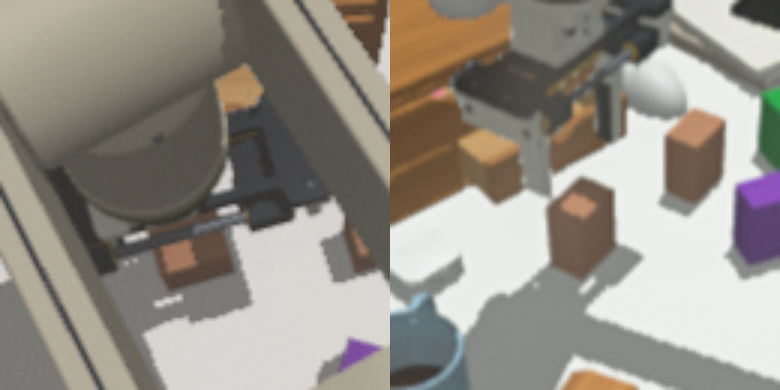

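The scene crop shows the fingers (537,180) and (608,130) on either side of the left box (580,215), with matching yaw. Next I descend, grip and lift.

Emit:
play_rows(dp=[[0,0,-0.5],[0,0,-1.0],[0,0,-1.55],[0,0,-1.55],[0,0,-1.55],[0,0,-1.55],[0,0,-1.55],[0,0,-1.55]], rotation=[[0,0,0],[0,0,0],[0,0,0],[0,0,0],[0,0,0],[0,0,0],[0,0,0],[0,0,0]], fingers=[80,80,80,80,40,40,40,40])

```text
time_s: 4.75
tcp_pos: [0.5601, 0.3533, 0.0414]
orientation: [3.142, -0.002, 0.252]
force: [1.2, -2.1, 6.9]
finger_gap: 0.561
grasp_force: 30.0
```

Emit:
play_rows(dp=[[0,0,0],[0,0,0],[0,0,0],[0,0,0]], rotation=[[0,0,0],[0,0,0],[0,0,0],[0,0,0]], fingers=[40,40,40,40])

```text
time_s: 5.25
tcp_pos: [0.5601, 0.3534, 0.0414]
orientation: [3.142, -0.002, 0.252]
force: [-0.3, -2.6, 5.6]
finger_gap: 0.56
grasp_force: 30.0
```

Emit:
play_rows(dp=[[0,0,0.2],[0,0,0.4],[0,0,0.6],[0,0,0.8],[0,0,0.8],[0,0,0.8],[0,0,0.8],[0,0,0.8]], rotation=[[0,0,0],[0,0,0],[0,0,0],[0,0,0],[0,0,0],[0,0,0],[0,0,0],[0,0,0]], fingers=[40,40,40,40,40,40,40,40])

```text
time_s: 6.25
tcp_pos: [0.559, 0.3531, 0.0796]
orientation: [3.141, 0.001, 0.252]
force: [-0.2, -0.2, -6.9]
finger_gap: 0.557
grasp_force: 30.0
```

Emit:
play_rows(dp=[[0,0,0],[0,0,0]], rotation=[[0,0,0],[0,0,0]], fingers=[40,40])

```text
time_s: 6.5
tcp_pos: [0.5593, 0.3533, 0.08]
orientation: [3.142, 0.0, 0.252]
force: [-0.7, -0.0, -5.9]
finger_gap: 0.559
grasp_force: 30.0
```

Emit:
play_rows(dp=[[0,0,0],[0,0,0]], rotation=[[0,0,0],[0,0,0]], fingers=[40,40])

```text
time_s: 6.75
tcp_pos: [0.5594, 0.3533, 0.0802]
orientation: [-3.142, -0.0, 0.252]
force: [-0.7, -0.3, -6.0]
finger_gap: 0.561
grasp_force: 30.0
```

Left is about 6.0 N. I'll set it back.

Emit:
play_rows(dp=[[0,0,-0.2],[0,0,-0.4],[0,0,-0.55],[0,0,-0.65],[0,0,-0.72],[0,0,-0.77],[0,0,-0.77],[0,0,-0.77]], rotation=[[0,0,0],[0,0,0],[0,0,0],[0,0,0],[0,0,0],[0,0,0],[0,0,0],[0,0,0]], fingers=[40,40,40,40,40,40,40,40])

```text
time_s: 7.75
tcp_pos: [0.5595, 0.3534, 0.0419]
orientation: [-3.142, -0.0, 0.252]
force: [-0.6, 0.5, -6.2]
finger_gap: 0.558
grasp_force: 30.0
```

Emit:
play_rows(dp=[[0,0,0],[0,0,0],[0,0,0],[0,0,0],[0,0,0],[0,0,0],[0,0,0]], rotation=[[0,0,0],[0,0,0],[0,0,0],[0,0,0],[0,0,0],[0,0,0],[0,0,0]], fingers=[54,57,61,66,72,78,78])

```text
time_s: 8.62
tcp_pos: [0.5593, 0.3533, 0.0416]
orientation: [-3.142, 0.0, 0.252]
force: [-0.1, 0.6, -0.3]
finger_gap: 0.838
grasp_force: 0.0
```

Emit:
play_rows(dp=[[0,0,0.8],[0,0,1.6],[0,0,2.2],[0.05,-0.9,2.2],[0.12,-1.8,2.2],[0.19,-2.85,2.2],[0.19,-2.85,2.2],[0.19,-2.85,2.2]], rotation=[[0,0,0],[0,0,0],[0,0,0],[0,0,0.07],[0,0,0.07],[0,0,0.07],[0,0,0.07],[0,0,0.07]], fingers=[78,78,74,74,74,74,74,74])

```text
time_s: 9.62
tcp_pos: [0.5689, 0.211, 0.1518]
orientation: [-3.141, -0.0, 0.259]
force: [0.1, -0.0, -0.7]
finger_gap: 0.793
grasp_force: 0.0
```

Emit:
play_rows(dp=[[0,0,0],[0,0,0]], rotation=[[0,0,0],[0,0,0]], fingers=[74,74])

```text
time_s: 9.88
tcp_pos: [0.5686, 0.2119, 0.1516]
orientation: [-3.141, 0.0, 0.261]
force: [-0.0, -0.1, -0.2]
finger_gap: 0.796
grasp_force: 0.0
```

Emit:
play_rows(dp=[[0,-0.02,-0.8],[0,-0.02,-1.5],[0,-0.02,-2.0],[0,-0.02,-2.2],[0,-0.02,-2.2],[0,-0.02,-2.2],[0,-0.02,-2.2],[0,-0.02,-2.2]], rotation=[[0,0,0],[0,0,0],[0,0,0],[0,0,0],[0,0,0],[0,0,0],[0,0,0],[0,0,0]], fingers=[74,74,74,74,74,65,56,40])

```text
time_s: 10.88
tcp_pos: [0.5695, 0.2101, 0.0427]
orientation: [-3.141, -0.002, 0.259]
force: [-0.0, 0.8, 1.2]
finger_gap: 0.555
grasp_force: 30.0
```

Emit:
play_rows(dp=[[0,0,0],[0,0,0],[0,0,0],[0,0,0]], rotation=[[0,0,0],[0,0,0],[0,0,0],[0,0,0]], fingers=[40,40,40,40])

```text
time_s: 11.38
tcp_pos: [0.5695, 0.2101, 0.0427]
orientation: [-3.141, -0.002, 0.259]
force: [-1.7, 1.4, 5.8]
finger_gap: 0.554
grasp_force: 30.0
```

Emit:
play_rows(dp=[[0,0,0.2],[0,0,0.4],[0,0,0.6],[0,0,0.8],[0,0,0.8],[0,0,0.8],[0,0,0.8],[0,0,0.8]], rotation=[[0,0,0],[0,0,0],[0,0,0],[0,0,0],[0,0,0],[0,0,0],[0,0,0],[0,0,0]], fingers=[40,40,40,40,40,40,40,40])

```text
time_s: 12.38
tcp_pos: [0.5685, 0.2097, 0.0811]
orientation: [3.142, 0.001, 0.259]
force: [-0.1, -0.1, -0.9]
finger_gap: 0.559
grasp_force: 30.0
```

Emit:
play_rows(dp=[[0,0,0],[0,0,0]], rotation=[[0,0,0],[0,0,0]], fingers=[40,40])

```text
time_s: 12.62
tcp_pos: [0.5688, 0.2098, 0.0815]
orientation: [-3.142, 0.0, 0.259]
force: [0.2, 1.0, -1.6]
finger_gap: 0.554
grasp_force: 30.0
```

Emit:
play_rows(dp=[[0,0,0],[0,0,0]], rotation=[[0,0,0],[0,0,0]], fingers=[40,40])

```text
time_s: 12.88
tcp_pos: [0.5688, 0.2098, 0.0816]
orientation: [3.142, -0.0, 0.259]
force: [-0.2, -0.1, -2.1]
finger_gap: 0.561
grasp_force: 30.0
```

Middle is about 2 N. I'll set it back.

Emit:
play_rows(dp=[[0,0,-0.2],[0,0,-0.4],[0,0,-0.55],[0,0,-0.65],[0,0,-0.72],[0,0,-0.77],[0,0,-0.77],[0,0,-0.77]], rotation=[[0,0,0],[0,0,0],[0,0,0],[0,0,0],[0,0,0],[0,0,0],[0,0,0],[0,0,0]], fingers=[40,40,40,40,40,40,40,40])

```text
time_s: 13.88
tcp_pos: [0.569, 0.2099, 0.0434]
orientation: [3.142, -0.0, 0.259]
force: [-0.2, 0.0, -1.1]
finger_gap: 0.556
grasp_force: 30.0
```

Emit:
play_rows(dp=[[0,0,0],[0,0,0],[0,0,0],[0,0,0],[0,0,0],[0,0,0],[0,0,0]], rotation=[[0,0,0],[0,0,0],[0,0,0],[0,0,0],[0,0,0],[0,0,0],[0,0,0]], fingers=[54,57,61,66,70,74,74])

```text
time_s: 14.75
tcp_pos: [0.5688, 0.2098, 0.0431]
orientation: [3.142, 0.0, 0.259]
force: [-0.3, 0.0, 0.6]
finger_gap: 0.796
grasp_force: 0.0
```

Emit:
play_rows(dp=[[0,0,0.8],[0,0,1.6],[0,0,2.2],[-0.4,-0.9,2.2],[-0.8,-1.8,2.2],[-1.2,-2.7,2.2],[-1.64,-3.66,2.2],[-1.64,-3.66,2.2]], rotation=[[0,0,0],[0,0,0],[0,0,0],[0,0,-1.2],[0,0,-2.4],[0,0,-3.6],[0,0,-4.52],[0,0,-4.52]], fingers=[74,74,74,74,74,74,74,74])

```text
time_s: 15.75
tcp_pos: [0.4857, 0.0242, 0.1531]
orientation: [3.141, 0.0, -0.219]
force: [0.1, 0.3, 0.4]
finger_gap: 0.794
grasp_force: 0.0
```

Emit:
play_rows(dp=[[0,0,0],[0,0,0],[0,0,0]], rotation=[[0,0,0],[0,0,0],[0,0,0]], fingers=[74,74,74])

```text
time_s: 16.12
tcp_pos: [0.4871, 0.0277, 0.1531]
orientation: [-3.141, 0.0, -0.212]
force: [0.1, 0.5, -0.2]
finger_gap: 0.795
grasp_force: 0.0
```

Emit:
play_rows(dp=[[0,-0.02,-0.8],[0,-0.02,-1.5],[0,-0.02,-2.0],[0,-0.02,-2.2],[0,-0.02,-2.2],[0,-0.02,-2.2],[0,-0.02,-2.2],[0,-0.02,-2.2]], rotation=[[0,0,0],[0,0,0],[0,0,0],[0,0,0],[0,0,0],[0,0,0],[0,0,0],[0,0,0]], fingers=[74,74,74,74,74,65,56,40])

```text
time_s: 17.12
tcp_pos: [0.4875, 0.0257, 0.044]
orientation: [-3.141, -0.001, -0.214]
force: [-0.1, 1.1, 1.5]
finger_gap: 0.561
grasp_force: 30.0
```

Emit:
play_rows(dp=[[0,0,0],[0,0,0],[0,0,0],[0,0,0]], rotation=[[0,0,0],[0,0,0],[0,0,0],[0,0,0]], fingers=[40,40,40,40])

```text
time_s: 17.62
tcp_pos: [0.4875, 0.0257, 0.044]
orientation: [-3.141, -0.001, -0.214]
force: [-0.7, 1.1, 6.6]
finger_gap: 0.556
grasp_force: 30.0
```

Emit:
play_rows(dp=[[0,0,0.2],[0,0,0.4],[0,0,0.6],[0,0,0.8],[0,0,0.8],[0,0,0.8],[0,0,0.8],[0,0,0.8]], rotation=[[0,0,0],[0,0,0],[0,0,0],[0,0,0],[0,0,0],[0,0,0],[0,0,0],[0,0,0]], fingers=[40,40,40,40,40,40,40,40])

```text
time_s: 18.62
tcp_pos: [0.4866, 0.0258, 0.0827]
orientation: [3.141, 0.001, -0.214]
force: [-0.5, -0.2, -3.4]
finger_gap: 0.559
grasp_force: 30.0
```

Emit:
play_rows(dp=[[0,0,0],[0,0,0]], rotation=[[0,0,0],[0,0,0]], fingers=[40,40])

```text
time_s: 18.88
tcp_pos: [0.4868, 0.0258, 0.083]
orientation: [3.142, 0.0, -0.214]
force: [0.1, -0.1, -3.7]
finger_gap: 0.561
grasp_force: 30.0
```

Emit:
play_rows(dp=[[0,0,0],[0,0,0]], rotation=[[0,0,0],[0,0,0]], fingers=[40,40])

```text
time_s: 19.12
tcp_pos: [0.4868, 0.0258, 0.0831]
orientation: [3.142, -0.0, -0.214]
force: [0.2, 0.1, -2.8]
finger_gap: 0.556
grasp_force: 30.0
```

Right is about 3.3 N, so the left box at 6.0 N is the heaviest. I'll set the right one back and return to the left.

Emit:
play_rows(dp=[[0,0,-0.2],[0,0,-0.4],[0,0,-0.55],[0,0,-0.65],[0,0,-0.72],[0,0,-0.77],[0,0,-0.77],[0,0,-0.77]], rotation=[[0,0,0],[0,0,0],[0,0,0],[0,0,0],[0,0,0],[0,0,0],[0,0,0],[0,0,0]], fingers=[40,40,40,40,40,40,40,40])

```text
time_s: 20.12
tcp_pos: [0.4871, 0.0258, 0.0449]
orientation: [-3.141, -0.001, -0.214]
force: [0.0, -0.4, -2.9]
finger_gap: 0.561
grasp_force: 30.0
```

Emit:
play_rows(dp=[[0,0,0],[0,0,0],[0,0,0],[0,0,0],[0,0,0],[0,0,0],[0,0,0]], rotation=[[0,0,0],[0,0,0],[0,0,0],[0,0,0],[0,0,0],[0,0,0],[0,0,0]], fingers=[54,57,61,66,70,74,74])

```text
time_s: 21.0
tcp_pos: [0.4868, 0.0258, 0.0446]
orientation: [3.142, 0.0, -0.214]
force: [0.4, -0.2, 1.0]
finger_gap: 0.794
grasp_force: 0.0
```

Emit:
play_rows(dp=[[0,0,0.8],[0,0,1.6],[0,0,2.4],[0,0,3.0],[0,0,3.0]], rotation=[[0,0,0],[0,0,0],[0,0,0],[0,0,0],[0,0,0]], fingers=[74,74,74,74,74])

```text
time_s: 21.62
tcp_pos: [0.4887, 0.0257, 0.1976]
orientation: [-3.141, -0.006, -0.214]
force: [0.8, -0.2, -0.3]
finger_gap: 0.794
grasp_force: 0.0
```

```bash
python3 - <<'E'
from h import *
im=arm.get_image("top")
cv2.imwrite("pics/top2.png",im[:,:,::-1])
for r,c in boxes(im,[(292,189),(357,183)]): print(r)
print(arm.state()["tcp_pos"],arm.state()["orientation"])
E
```

```text
((558.4367065429688, 352.6480712890625), (33.5203971862793, 49.8085823059082), 15.113456726074219)
((568.4738159179688, 209.12278747558594), (33.23986053466797, 49.042152404785156), 14.364852905273438)
[0.48757124 0.02575826 0.19547217] [-3.14122125e+00 -2.36718152e-03 -2.13912711e-01]
```

View pics/top2.png

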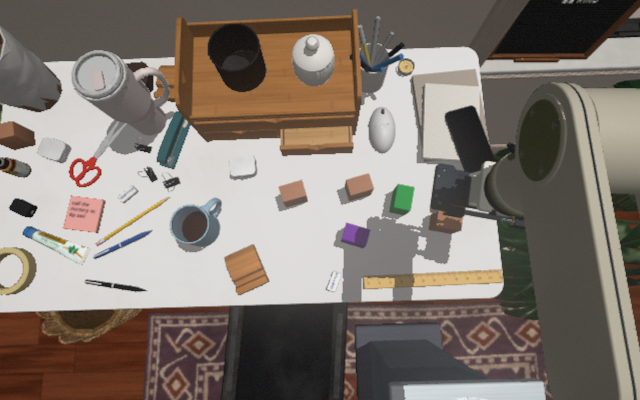

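All three boxes still stand: left (293,193), middle (358,187), right (447,222) under the gripper. Everything else is untouched. Back to the left box.

Emit:
play_rows(dp=[[0.2,0.9,0],[0.4,1.8,0],[0.6,2.7,0],[0.8,3.6,0],[1.0,4.5,0],[1.2,5.4,0],[1.44,6.54,0],[1.44,6.54,0]], rotation=[[0,0,0.6],[0,0,1.2],[0,0,1.8],[0,0,2.4],[0,0,3.0],[0,0,3.7],[0,0,4.45],[0,0,4.45]], fingers=[74,74,74,74,78,78,78,78])

```text
time_s: 22.68
tcp_pos: [0.5571, 0.3558, 0.1904]
orientation: [3.141, 0.005, 0.257]
force: [0.1, -1.0, -0.5]
finger_gap: 0.841
grasp_force: 0.0
```

Emit:
play_rows(dp=[[0,0,0],[0,0,0],[0,0,0]], rotation=[[0,0,0],[0,0,0],[0,0,0]], fingers=[78,78,78])

```text
time_s: 23.05
tcp_pos: [0.5591, 0.3517, 0.195]
orientation: [3.142, -0.0, 0.251]
force: [-0.0, -0.5, 1.1]
finger_gap: 0.836
grasp_force: 0.0
```

Down to z 0.042 (−3.06), grip, then lift to underside about 0.20.

Emit:
play_rows(dp=[[0,0.02,-0.9],[0,0.02,-1.8],[0,0.02,-2.5],[0,0.02,-2.9],[0,0.02,-3.06],[0,0.02,-3.06],[0,0.02,-3.06],[0,0.02,-3.06]], rotation=[[0,0,0],[0,0,0],[0,0,0],[0,0,0],[0,0,0],[0,0,0],[0,0,0],[0,0,0]], fingers=[78,78,78,78,78,78,65,40])

```text
time_s: 24.05
tcp_pos: [0.5597, 0.3544, 0.0432]
orientation: [-3.141, -0.002, 0.252]
force: [0.1, -0.6, -0.6]
finger_gap: 0.672
grasp_force: 0.0
```

Emit:
play_rows(dp=[[0,0,0],[0,0,0],[0,0,0],[0,0,0],[0,0,0]], rotation=[[0,0,0],[0,0,0],[0,0,0],[0,0,0],[0,0,0]], fingers=[40,40,40,40,40])

```text
time_s: 24.68
tcp_pos: [0.5593, 0.3538, 0.0424]
orientation: [3.142, -0.001, 0.252]
force: [-0.2, -1.7, 6.3]
finger_gap: 0.556
grasp_force: 30.0
```

Emit:
play_rows(dp=[[0,0,0.2],[0,0,0.6],[0,0,1.1],[0,0,1.7],[0,0,2.3],[0,0,2.9],[0,0,3.5],[0,0,3.9]], rotation=[[0,0,0],[0,0,0],[0,0,0],[0,0,0],[0,0,0],[0,0,0],[0,0,0],[0,0,0]], fingers=[40,40,40,40,40,40,40,40])

```text
time_s: 25.68
tcp_pos: [0.5591, 0.3541, 0.2393]
orientation: [-3.141, -0.002, 0.252]
force: [0.5, -0.1, -7.4]
finger_gap: 0.554
grasp_force: 30.0
```

Emit:
play_rows(dp=[[0,0,0],[0,0,0],[0,0,0],[0,0,0],[0,0,0],[0,0,0],[0,0,0],[0,0,0]], rotation=[[0,0,0],[0,0,0],[0,0,0],[0,0,0],[0,0,0],[0,0,0],[0,0,0],[0,0,0]], fingers=[40,40,40,40,40,40,40,40])

```text
time_s: 26.68
tcp_pos: [0.5589, 0.3538, 0.2367]
orientation: [-3.142, -0.0, 0.252]
force: [-0.5, -0.4, -7.6]
finger_gap: 0.557
grasp_force: 30.0
```

```bash
python3 - <<'E'
from h import *
im=arm.get_image("scene")
cv2.imwrite("pics/s3.png",im[:,:,::-1])
s=arm.state();print(s["tcp_pos"],s["force"],s["grasp_force"],s["finger_gap"])
E
```

```text
[0.55885641 0.35382113 0.23672437] [ 0.13239145 -0.45681249 -6.5209152 ] 29.99861240386963 0.5583177548926415
```

View pics/s3.png

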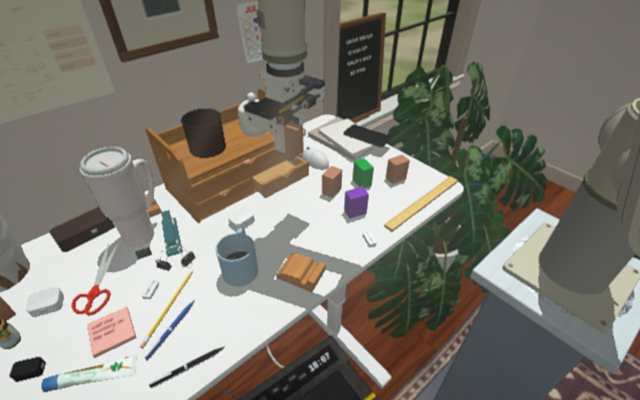

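The heaviest box is held upright at (292,138), underside about 0.195 m up. The other two stand at (331,181) and (397,168), and the bystanders are unmoved.

```bash
python3 -c "
from station import arm
print(arm.sign_off())"
```

```text
the job is handed in; nothing more can be done
None
```

The job is handed in: the left box felt heaviest at about 6 N (middle about 2 N, right about 3.3 N) and is held upright with its underside about 19 cm above the desk, the other two stand where they were, and sign-off returned no verdict.

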